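# Wedge a well plate flush in the microscope stage holder

### The arm

A 6-joint arm with a two-finger parallel gripper is mounted at the origin on the work surface. World frame = base frame: x ahead of the robot, y to its left, z up, the work surface at z = 0. Lengths are in m, angles in rad, forces in N, time in s.
With the tool pointing down it reaches from about 0.3 to 0.825 m from the base axis. Payload 5.4 kg.
Tool frame: the origin (TCP) lies midway between the tips of the shut fingers; the grasp point (between the pads) lies manip.hold_point_z behind it (manip.hold_point_z is the distance from the TCP to the grasp point, in m); z points along the fingers, y is the line along which they close (so a half turn about z gives the same grasp; the last joint's range is limited). The gripper opens to 92 mm and grips with 3 to 60 N. Pads are 20 mm wide; open, the fingers measure 128 mm over their backs; the gripper's body (75 mm by 189 mm) begins 69 mm behind the grasp point.
Start: joints at [-1.42, 0.158, 1.597, -0, 1.386, -0.21], TCP at [0.203, -0.538, 0.215] pointing down, gripper open.
Joint ranges: [-2.91, 2.91], [-0.94, 2.29], [0.18, 2.7], [-1.29, 4.43], [0.17, 2.64], [-3, 3]. Speed limits (rad/s): [2.57, 2.57, 3.14, 3.14, 3.14, 3.14].

### API

Orientations are given as a unit quaternion [x, y, z, w].
In Python, from rig import manip gives the robot as it stands.
- The arm moves only by the shell command python3 -m pendant 'ROWS'. ROWS is JSON, a list of rows, each an object of numbers: "grip": the closure, from 0 (fully open) to 1 (shut); "dx", "dy", "dz": the shift along the world's x, y, z each as a share of 80 cm, from -1 to 1; "twist": the turn about the world's z as a share of 2 rad, from -1 to 1. In form: [{"grip": .., "dx": .., "dy": .., "dz": .., "twist": ..}, ...]. A call has 1 to 20 rows; each row is the pose to reach, as a shift and turn from the pose commanded when the call began; what a row does not reach only later rows make up. A row lasts 1/12 s, in which the tool goes at most 41.7 mm and 7.16 degrees, less where a joint would pass 70% of its speed; a pose out of reach is approached as far as the arm can. A call with a number of a shift or a turn outside -1 to 1 is refused whole. A call with a gripper value outside its range is refused whole. The fingers move at their own pace and stop on an object; the grip force is fixed at half the most. Time passes only in rows, so rows that repeat a pose let the fingers close. It gives the time, the measured TCP pose, the force, the opening and the grip force at its end, in the units of the state.
- manip.read_state(): the state, without advancing time (a new reading comes with each control period).
- manip.capture(name): name is "side" or "top" or "wrist"; returns a dict with "pixels" (480x640x3 uint8, blue, green, red), "fx", "fy", "cx", "cy" (pixels), "cam_to_world" (4x4, takes a point from camera to world coordinates). Camera axes: x right, y down, z forward; pixel columns grow to the right and rows downward; lengths in m; the calibration is good to about 2 mm. A picture is of the moment at which its call begins. There is no depth.
- manip.close_job(): hands the job in; it is judged then, once.
The state is a dict: "t": time; "qpos": joint angles; "joint_vel": joint speeds; "joint_torque": joint torques, N m; "tcp_pos": TCP position; "orientation": TCP orientation; "wrist_force": force on the tool from outside, world axes, zero at the start; "wrist_torque": the same for the moment, N m; "finger_gap": finger opening in m; "grip_force": force on a finger pad.
Only numpy, scipy, OpenCV 4.12 (cv2) and the standard library are available. Lean on these libraries where they do the work, as an engineer would, in place of code of your own. Each camera call takes 0.05 s, during which the arm holds its last target. There are 200 camera calls.

### The job

The empty 24-well plate lies loose and a little askew in the black stage holder. Pick up the tapered spacer (not the straight one), lower it into the gap between the plate and the slanted rail at the end where the gap is wide enough, thin end towards the narrow end, and slide it along the rail, standing on the holder's floor, until it is tight against both the slanted rail and the plate and the plate is pressed flush along the whole straight back rail. Finish still gripping the spacer and gently pushing, so that the plate stays pressed; do not force, tip or lift the plate, and leave the other things on the bench where they are.

Things in the scene. Friction and masses are not known exactly. Their poses are not given: they have to be found in the camera images.
- holder: Black holder screwed to the bench, 12 mm thick, x -95..+72, y -95..+95 mm in its frame, with a 72 x 114 mm window. Origin on the bench under the window's middle; plate and spacer stand on its top, z = 12 mm. +x: from slanted rail (robot's side) to back rail; +y: to the narrow end of the gap (robot's left). Yawed up to 0.35 rad. Its three aluminium rails are 12 mm high
- back_rail: Straight bar 13 x 150 mm fixed on the holder, along y; the face the plate has to lie against is at x = 42.75 mm in the holder's frame. Origin at the middle of its underside
- slant_rail: Slanted bar 10 x 150 mm fixed on the holder. Origin at the middle of its underside; its face is 5 mm from it along its own +x. In the holder's frame the face is at x = -60.08 + y/6 mm, from y = -80 (wide end) to 68 mm (narrow end). With the plate flush the gap from plate to this rail is 17.3 - y/6 mm; at the start up to 6 mm less
- end_stop: Bar 60 x 12 mm fixed on the holder across the narrow end, its face at y = 67 mm in the holder's frame; it only keeps the plate from travelling along with the spacer. Origin at the middle of its underside
- plate: Pale 24-well plate, 85.5 (x) x 127.8 (y) mm, 14.4 mm high, about 0.09 kg, loose on the holder; its full-size skirt is 7 mm high. Origin at the middle of its underside. Flush: origin at x = 0 in the holder's frame, axes parallel; where it ends along y does not matter. It starts 2 to 4.5 mm short of the back rail and up to 0.02 rad askew
- plate_far_left (a point): Lower corner of the plate's skirt on the back rail's side, at its +y end
- plate_far_right (a point): Lower corner of the plate's skirt on the back rail's side, at its -y end
- tapered_spacer: Dark metal wedge standing on the bench, about 0.08 kg: foot 60 mm long (y), 14 mm high, in plan tapered 1:6 from 21 mm thick at its -y end to 11 mm at its thin +y end. Origin at the middle of its underside. Straight face at x = +8 mm (goes to the plate); slanted face from x = -13 at y = -30 to x = -3 mm at y = +30 (goes to the slanted rail)
- thin_end (a point): Middle of the tapered spacer's thin end face, 30 mm from its origin along +y, 7 mm up. Put in with the spacer's axes parallel to the holder's; with the plate flush the spacer gets tight with its origin near x = -51, y = +8 mm in the holder's frame, a few mm further under a push
- straight_spacer: Dark metal too, with the same tab, but its foot is a straight bar 80 (y) x 12 mm; not for this job. The two spacers swap places from start to start
- tip_box: Closed pipette-tip box, 84 x 122 mm, 54 mm high, blue below, pale lid; leave alone. Origin at the middle of its underside
- reagent_bottle: Amber bottle with blue cap, 56 mm across, 95 mm high; leave alone. Origin at the middle of its underside
- tab_top (a point): Top of the tapered spacer's upright grip tab, 50 mm above its underside, over its origin. The tab is 10 mm thick (x), 32 mm long (y), from z = 14 to 50 mm. Friction is about 0.6 everywhere: some 10 N of push along the gap presses the plate with roughly 8 to 20 N. A stiff grip can carry the spacer along clear of the slanted rail: keep it touching
Mind the look-alikes: they are no part of the job. There is more than one size of the plate; the job needs the largest.

How it is judged:
By the outcome, as a careful person would: the job done as asked, in the order asked, and still so for the second after the job is handed in, while the arm keeps its last pose, push and grip.
It also fails if it takes over 51 s, if anything falls off the work surface, if the arm or the gripper's body presses on something with over 40 N, if the wrist force passes 120 N, or if a joint passes its speed limit or range.

## Working session

There is one attempt and no reset: what is moved stays moved. The work goes in short steps, Python scripts to look and compute and a shell command to move; the robot and the scene stay as the last step left them, time stands still between calls to the robot, and variables do not carry over. Pictures are saved under pics/ and viewed, at most 10 in all, crops included, and the job is handed in when it is done.

```bash
mkdir -p pics; python3 - <<'E'
from rig import manip
import cv2,numpy as np
for n in("top","side"):
    c=manip.capture(n);cv2.imwrite(f"pics/{n}0.png",c["pixels"])
    print(n,c["fx"],c["fy"],c["cx"],c["cy"],np.round(c["cam_to_world"],4).tolist())
s=manip.read_state();print(manip.hold_point_z,s)
E
```

```text
top 492.5706777827598 492.5706777827598 315.72322454759166 240.54253174318487 [[0.0254, -0.98, 0.1973, 0.3701], [-0.9997, -0.0256, 0.0019, -0.081], [0.0032, -0.1973, -0.9803, 1.1109], [0.0, 0.0, 0.0, 1.0]]
side 612.6326572473895 612.6326572473895 320.83417571275413 232.696006879982 [[-0.7157, -0.4348, 0.5466, -0.1141], [-0.6984, 0.4509, -0.5558, 0.6155], [-0.0048, -0.7795, -0.6264, 0.8428], [0.0, 0.0, 0.0, 1.0]]
0.0187 {'t': 0.1, 'qpos': array([-1.42011520e+00,  1.58960104e-01,  1.59810688e+00,  1.95052899e-05,
        1.38620046e+00, -2.10068370e-01]), 'joint_vel': array([ 1.46579167e-03,  1.16101320e-05, -1.47046014e-03,  1.09643846e-03,
       -1.28799823e-03, -4.47849127e-04]), 'joint_torque': array([ 1.91086765e-03, -3.86499274e+01, -3.22960246e+01,  7.03646941e-02,
        3.38964514e-02, -5.85438897e-05]), 'tcp_pos': array([ 0.20287747, -0.53741689,  0.21373166]), 'orientation': array([ 9.83776510e-01,  1.79396424e-01,  3.44429259e-05, -8.36743480e-04]), 'wrist_force': array([ 0.65575598, -0.30698758,  0.54153693]), 'wrist_torque': array([-0.03530163,  0.00681942,  0.0293469 ]), 'grip_force': 0.0, 'finger_gap': 0.09166957776460476}
```

View pics/top0.png

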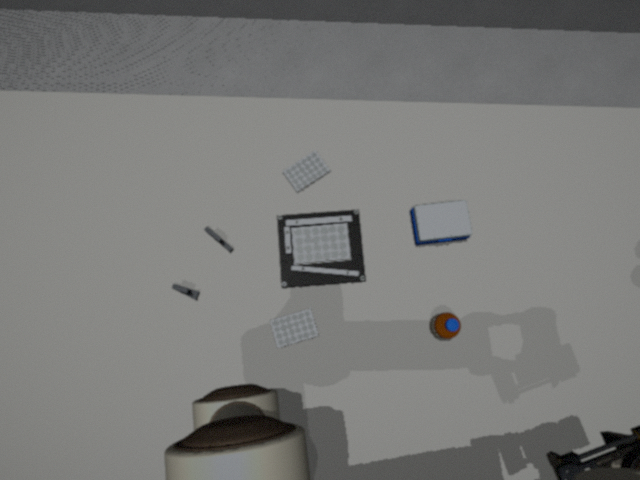

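View pics/side0.png

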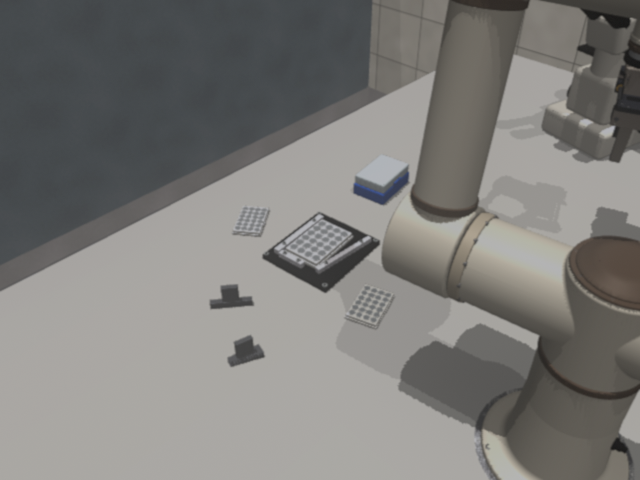

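Top view: the spacer candidates are at (219,239), which is longer, and (186,291), which is shorter with a wedge-like foot. The plate candidates are (322,243) in the holder, with loose look-alikes at (306,171) and (295,328). By the description, I choose the spacer at (186,291) and the plate in the holder. I'll check the spacer in one close crop.

```bash
python3 - <<'E'
import cv2,numpy as np
t=cv2.imread("pics/top0.png");s=cv2.imread("pics/side0.png")
f=lambda i,x,y,w,h,k:cv2.resize(i[y:y+h,x:x+w],None,fx=k,fy=k,interpolation=cv2.INTER_CUBIC)
a=f(t,165,275,40,30,10);b=f(s,220,325,50,37.5.__int__(),8)
b=cv2.resize(b,(400,300));c=f(t,270,200,100,100,6)[:,:]
cv2.imwrite("pics/c1.png",np.hstack([a,b]))
cv2.imwrite("pics/c2.png",c)
E
```

```text
(no output)
```

View pics/c1.png

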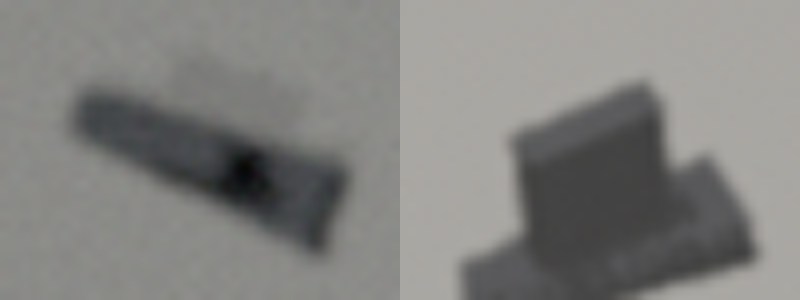

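View pics/c2.png

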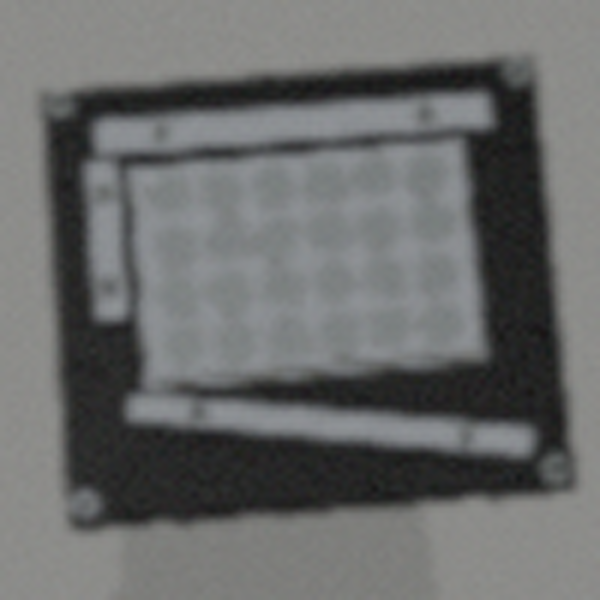

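The crop confirms a tapered spacer: its thin end is at top px (172.5,286), the thick end at (198.5,295) and the straight face on the upper side. The holder's corners are at (277,216), (359,210), (366,281) and (282,288), with the gap wide on the right.

```bash
cat >h.py <<'E'
import numpy as np
from scipy.optimize import least_squares
CAM={"top":(492.5707,315.7232,240.5425,np.array([[0.0254,-0.98,0.1973,0.3701],[-0.9997,-0.0256,0.0019,-0.081],[0.0032,-0.1973,-0.9803,1.1109],[0,0,0,1]])),
"side":(612.63266,320.83418,232.696,np.array([[-0.7157,-0.4348,0.5466,-0.1141],[-0.6984,0.4509,-0.5558,0.6155],[-0.0048,-0.7795,-0.6264,0.8428],[0,0,0,1]]))}
def cam(c): return (c["fx"],c["cx"],c["cy"],np.array(c["cam_to_world"]))
def proj(c,P):
    f,cx,cy,T=c; p=(np.atleast_2d(P)-T[:3,3])@T[:3,:3]
    return np.c_[f*p[:,0]/p[:,2]+cx,f*p[:,1]/p[:,2]+cy]
def back(c,uv,z):
    f,cx,cy,T=c; uv=np.atleast_2d(uv)
    d=np.c_[(uv[:,0]-cx)/f,(uv[:,1]-cy)/f,np.ones(len(uv))]@T[:3,:3].T
    return T[:3,3]+d*((z-T[2,3])/d[:,2])[:,None]
def place(q,L):  # q=x,y,yaw ; L local points in mm
    L=np.atleast_2d(L)/1000;c,s=np.cos(q[2]),np.sin(q[2])
    return np.c_[q[0]+c*L[:,0]-s*L[:,1],q[1]+s*L[:,0]+c*L[:,1],L[:,2]]
def fit(obs,q0): # obs: list of (cam, local mm Nx3, uv Nx2)
    r=least_squares(lambda q:np.concatenate([(proj(c,place(q,L))-uv).ravel() for c,L,uv in obs]),q0,x_scale=[.01,.01,.1])
    return r.x,np.round(r.fun.reshape(-1,2),1).tolist()
E
python3 - <<'E'
from h import *
t=CAM["top"]
H=[[72,95,12],[72,-95,12],[-95,-95,12],[-95,95,12]]
print(fit([(t,H,np.array([[43,97],[533,58],[575,488],[72,527]])/6+[270,200])],[.6,-.08,0]))
S=[[8,30,14],[-3,30,14],[8,-30,14],[-13,-30,14]]
print(fit([(t,S,np.array([[82,92],[72,128],[350,165],[320,245]])/10+[165,275])],[.4,.2,-.3]))
E
```

```text
(array([ 0.5853138 , -0.09006508,  0.10509297]), [[-0.4, -0.4], [0.3, -0.2], [0.5, 0.1], [-0.4, 0.4]])
(array([ 0.46948921,  0.20753094, -0.23821302]), [[0.7, -0.4], [0.1, 0.7], [-0.5, -0.7], [-0.3, 0.4]])
```

```bash
python3 -m pendant '[{"grip":0,"dx":0.333,"dy":0.931,"dz":0,"twist":0.486},{"grip":0,"dx":0.333,"dy":0.931,"dz":0,"twist":0.486},{"grip":0,"dx":0.333,"dy":0.931,"dz":0,"twist":0.486},{"grip":0,"dx":0.333,"dy":0.931,"dz":0,"twist":0.486},{"grip":0,"dx":0.333,"dy":0.931,"dz":0,"twist":0.486},{"grip":0,"dx":0.333,"dy":0.931,"dz":0,"twist":0.486},{"grip":0,"dx":0.333,"dy":0.931,"dz":0,"twist":0.486},{"grip":0,"dx":0.333,"dy":0.931,"dz":0,"twist":0.486},{"grip":0,"dx":0.333,"dy":0.931,"dz":0,"twist":0.486},{"grip":0,"dx":0.333,"dy":0.931,"dz":0,"twist":0.486},{"grip":0,"dx":0.333,"dy":0.931,"dz":0,"twist":0.486},{"grip":0,"dx":0.333,"dy":0.931,"dz":0,"twist":0.486},{"grip":0,"dx":0.333,"dy":0.931,"dz":0,"twist":0.486},{"grip":0,"dx":0.333,"dy":0.931,"dz":0,"twist":0.486},{"grip":0,"dx":0.333,"dy":0.931,"dz":0,"twist":0.486},{"grip":0,"dx":0.333,"dy":0.931,"dz":0,"twist":0.486},{"grip":0,"dx":0.333,"dy":0.931,"dz":0,"twist":0.486},{"grip":0,"dx":0.333,"dy":0.931,"dz":0,"twist":0.486},{"grip":0,"dx":0.333,"dy":0.931,"dz":0,"twist":0.486},{"grip":0,"dx":0.333,"dy":0.931,"dz":0,"twist":0.486}]'
python3 - <<'E'
from rig import manip
from h import *
import cv2,pickle
c=manip.capture("wrist");cv2.imwrite("pics/w1.png",c["pixels"]);pickle.dump(cam(c),open("w1.pkl","wb"))
s=manip.read_state();print(s["t"],s["tcp_pos"],s["orientation"],s["joint_vel"])
print(np.round(c["cam_to_world"],3),c["fx"])
E
```

```text
t: 1.77
tcp_pos: [0.4696, 0.2124, 0.2134]
orientation: [0.784, 0.62, 0.0, -0.001]
wrist_force: [0.7, -0.1, 0.0]
finger_gap: 0.0919
grip_force: 0.0
1.8167 [0.46899462 0.20954962 0.21341503] [ 7.84507620e-01  6.20118192e-01 -8.82332378e-04 -6.66654917e-04] [-0.06910588 -0.05749434  0.04882294 -0.02687659  0.01546347 -0.02963726]
[[ 0.974 -0.218 -0.067  0.488]
 [-0.228 -0.932 -0.281  0.292]
 [-0.002  0.288 -0.957  0.383]
 [ 0.     0.     0.     1.   ]] 395.70199589008286
```

View pics/w1.png

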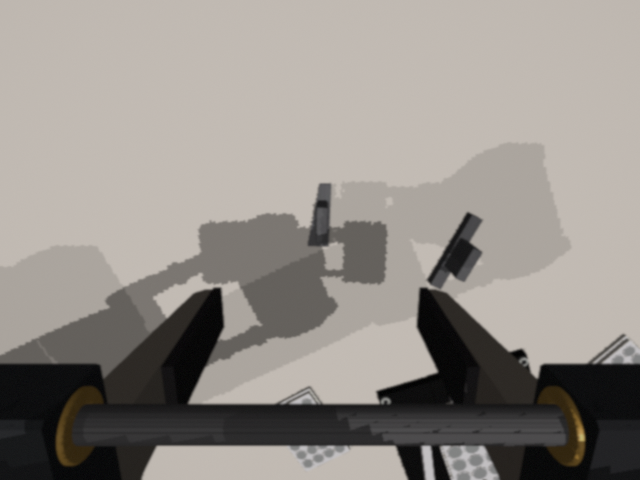

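The wrist view shows the tapered spacer at about (320,215) and the straight one at (458,250). I'll enlarge the tapered one to get its yaw.

```bash
python3 - <<'E'
import cv2
i=cv2.imread("pics/w1.png")[177:252,290:350];cv2.imwrite("pics/w1c.png",cv2.resize(i,None,fx=8,fy=8,interpolation=cv2.INTER_CUBIC))
E
```

```text
(no output)
```

View pics/w1c.png

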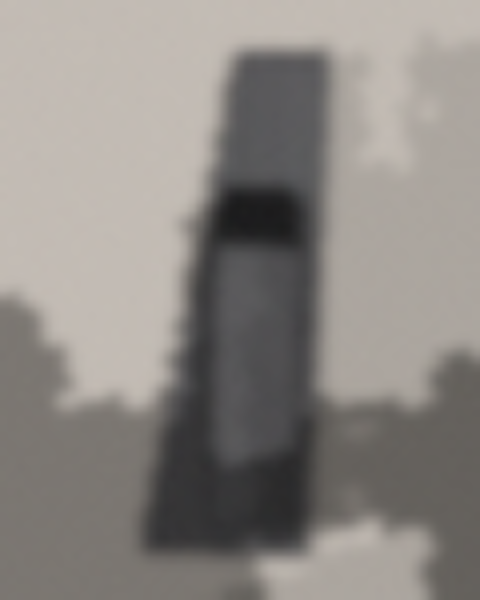

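```bash
python3 - <<'E'
from h import *
import pickle
w=pickle.load(open("w1.pkl","rb"));t=CAM["top"]
L=[[-3,30,0],[8,30,0],[8,-30,14],[-13,-30,14],[-5,16,50],[5,16,50],[-5,-16,50],[5,-16,50]]
uv=np.array([[238,52],[330,50],[306,552],[145,550],[210,245],[302,245],[213,465],[292,455]])/8+[290,177]-.5+.06
print(fit([(w,L,uv)],[.4,.2,-.3]))
S=[[8,30,14],[-3,30,14],[8,-30,14],[-13,-30,14]]
print(fit([(w,L,uv),(t,S,np.array([[82,92],[72,128],[350,165],[320,245]])/10+[165,275])],[.4,.2,-.3]))
E
```

```text
(array([ 0.47064832,  0.21347818, -0.25870152]), [[-0.2, -2.8], [-0.3, -2.2], [0.8, -1.3], [-0.6, -1.6], [0.3, -2.8], [0.5, -2.4], [-1.0, 5.7], [0.5, 7.3]])
(array([ 0.47057677,  0.21300069, -0.25590079]), [[-0.3, -2.3], [-0.4, -1.8], [0.9, -0.8], [-0.5, -1.1], [0.3, -2.2], [0.5, -1.9], [-0.9, 6.3], [0.6, 7.8], [-1.6, -1.2], [-2.2, -0.1], [-2.9, -1.0], [-3.0, 0.1]])
```

```bash
python3 - <<'E'
from h import *
import pickle
w=pickle.load(open("w1.pkl","rb"))
L=[[-3,30,0],[8,30,0],[8,-30,14],[-13,-30,14],[-5,16,50],[5,16,50]]
uv=np.array([[238,52],[330,50],[306,552],[145,550],[210,245],[302,245]])/8+[290,177]-.5+.06
print(fit([(w,L,uv)],[.4,.2,-.3]))
print(fit([(w,L[:4],uv[:4])],[.4,.2,-.3]))
from rig import manip
s=manip.read_state();q=s["orientation"];print(s["tcp_pos"],2*np.arctan2(q[1],q[0]))
E
```

```text
(array([ 0.47007316,  0.21145562, -0.26124868]), [[-0.2, -0.6], [-0.4, -0.0], [0.6, 0.8], [-0.8, 0.4], [0.2, -0.4], [0.4, -0.0]])
(array([ 0.47026588,  0.21152029, -0.26456371]), [[0.0, -0.8], [-0.1, -0.1], [0.7, 0.7], [-0.7, 0.2]])
[0.46899462 0.20954962 0.21341503] 1.3377876691078432
```

```bash
python3 -m pendant '[{"grip":0,"dx":0.001,"dy":0.004,"dz":-0.1,"twist":-0.008},{"grip":0,"dx":0.001,"dy":0.004,"dz":-0.1,"twist":-0.008},{"grip":0,"dx":0.001,"dy":0.004,"dz":-0.15,"twist":-0.008},{"grip":0,"dx":0.001,"dy":0.004,"dz":-0.19,"twist":-0.008},{"grip":0,"dx":0.001,"dy":0.004,"dz":-0.22,"twist":-0.008},{"grip":0,"dx":0.001,"dy":0.004,"dz":-0.242,"twist":-0.008},{"grip":0,"dx":0.001,"dy":0.004,"dz":-0.242,"twist":-0.008},{"grip":0,"dx":0.001,"dy":0.004,"dz":-0.242,"twist":-0.008},{"grip":1,"dx":0.001,"dy":0.004,"dz":-0.242,"twist":-0.008},{"grip":1,"dx":0.001,"dy":0.004,"dz":-0.242,"twist":-0.008},{"grip":1,"dx":0.001,"dy":0.004,"dz":-0.242,"twist":-0.008},{"grip":1,"dx":0.001,"dy":0.004,"dz":-0.242,"twist":-0.008},{"grip":1,"dx":0.001,"dy":0.004,"dz":-0.242,"twist":-0.008},{"grip":1,"dx":0.001,"dy":0.004,"dz":-0.242,"twist":-0.008},{"grip":1,"dx":0.001,"dy":0.004,"dz":-0.242,"twist":-0.008},{"grip":1,"dx":0.001,"dy":0.004,"dz":-0.242,"twist":-0.008},{"grip":1,"dx":0.001,"dy":0.004,"dz":-0.242,"twist":-0.008},{"grip":1,"dx":0.001,"dy":0.004,"dz":-0.242,"twist":-0.008}]'
python3 - <<'E'
from rig import manip
from h import *
s=manip.read_state();q=s["orientation"];print(s["tcp_pos"],2*np.arctan2(q[1],q[0]),s["wrist_force"],s["finger_gap"],s["grip_force"])
E
```

```text
t: 3.32
tcp_pos: [0.4701, 0.21, 0.0209]
orientation: [0.791, 0.612, -0.0, -0.0]
wrist_force: [0.1, -0.4, -0.4]
finger_gap: 0.0274
grip_force: 0.0
[0.47011498 0.21002017 0.02093171] 1.3167833246004366 [ 0.06862575 -0.41052229 -0.41825484] 0.027404094545181005 0.0
```

Still closing; I'll wait some rows more.

```bash
python3 -m pendant '[{"grip":1},{"grip":1},{"grip":1},{"grip":1},{"grip":1},{"grip":1}]'; python3 -m pendant '[{"grip":1,"dz":0.03},{"grip":1,"dz":0.08},{"grip":1,"dz":0.12},{"grip":1,"dz":0.12},{"grip":1,"dz":0.12}]'
python3 - <<'E'
from rig import manip
from h import *
import cv2,pickle
c=manip.capture("wrist");cv2.imwrite("pics/w2.png",c["pixels"]);pickle.dump(cam(c),open("w2.pkl","wb"))
s=manip.read_state();q=s["orientation"];print(s["t"],s["tcp_pos"],2*np.arctan2(q[1],q[0]),s["wrist_force"],s["finger_gap"],s["grip_force"])
E
```

```text
3.3667 [0.47011316 0.21002433 0.02093709] 1.316805010020371 [ 0.55308553 -0.28717181 -0.36657209] 0.023350595787244553 0.0schema error: expected keys grip, dx, dy, dz, twist
schema error: expected keys grip, dx, dy, dz, twist
```

View pics/w2.png

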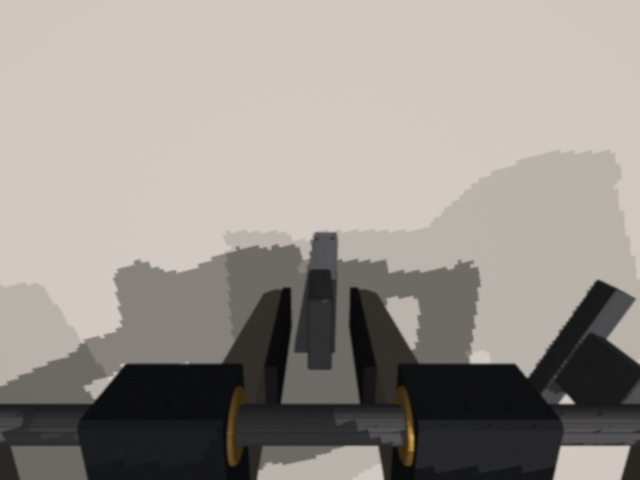

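Picture shows the open fingers at (283,330) and (358,330) straddling the tab at (320,320). Rows need all five keys; I'll close and lift.

```bash
python3 -m pendant '[{"grip":1,"dx":0,"dy":0,"dz":0,"twist":0},{"grip":1,"dx":0,"dy":0,"dz":0,"twist":0},{"grip":1,"dx":0,"dy":0,"dz":0,"twist":0},{"grip":1,"dx":0,"dy":0,"dz":0,"twist":0},{"grip":1,"dx":0,"dy":0,"dz":0,"twist":0},{"grip":1,"dx":0,"dy":0,"dz":0,"twist":0},{"grip":1,"dx":0,"dy":0,"dz":0,"twist":0},{"grip":1,"dx":0,"dy":0,"dz":0,"twist":0}]'
python3 -m pendant '[{"grip":1,"dx":0,"dy":0,"dz":0.03,"twist":0},{"grip":1,"dx":0,"dy":0,"dz":0.07,"twist":0},{"grip":1,"dx":0,"dy":0,"dz":0.11,"twist":0},{"grip":1,"dx":0,"dy":0,"dz":0.125,"twist":0},{"grip":1,"dx":0,"dy":0,"dz":0.125,"twist":0},{"grip":1,"dx":0,"dy":0,"dz":0.125,"twist":0}]'
python3 - <<'E'
from rig import manip
from h import *
import cv2,pickle
c=manip.capture("wrist");cv2.imwrite("pics/w3.png",c["pixels"]);pickle.dump((cam(c),manip.read_state()),open("w3.pkl","wb"))
i=c["pixels"][200:440,240:400];cv2.imwrite("pics/w3c.png",cv2.resize(i,(400,600)))
s=manip.read_state();q=s["orientation"];print(s["t"],s["tcp_pos"],2*np.arctan2(q[1],q[0]),s["wrist_force"],s["finger_gap"],s["grip_force"])
E
```

```text
t: 4.03
tcp_pos: [0.4701, 0.21, 0.0209]
orientation: [0.791, 0.612, -0.0, -0.0]
wrist_force: [-0.3, 0.8, -0.4]
finger_gap: 0.0098
grip_force: 30.0
t: 4.53
tcp_pos: [0.47, 0.21, 0.1204]
orientation: [0.791, 0.612, 0.0, 0.0]
wrist_force: [-0.3, -0.2, -1.9]
finger_gap: 0.0096
grip_force: 30.0
4.5833 [0.46899363 0.20978262 0.11915094] 1.3167846751557075 [-0.61080125 -0.24096792 -1.54519857] 0.009759035102199675 29.998397827148438
```

View pics/w3c.png

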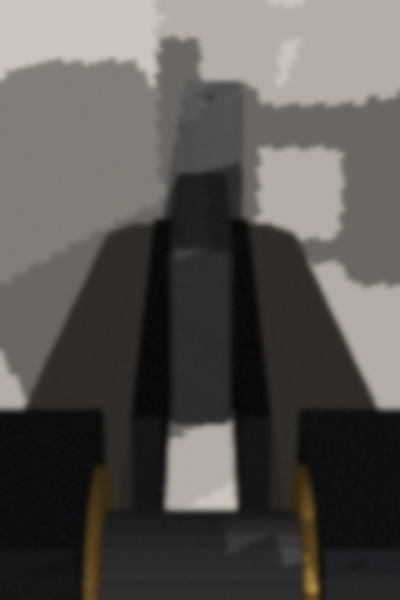

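Spacer is gripped upright: thin end at px (326,234), tab top edge at (321,299). Now compute its offset in hand and the entry target.

```bash
python3 - <<'E'
from h import *
import pickle
w,s=pickle.load(open("w3.pkl","rb"))
tcp=s["tcp_pos"];yaw=-.254
tab=back(w,[[308.8,299.2],[332.8,299.2]],.148); th=back(w,[[314,233],[338,233.5]],.0982)
for n,P in(("tab",tab),("thin",th)):
    d=P[:,:2]-tcp[:2];c,si=np.cos(yaw),np.sin(yaw)
    print(n,np.round(1000*np.c_[d@[c,si],d@[-si,c]],1))
H=[.5853,-.0901,.105]
for y in(-60,-52,-45):
    print(y,place(H,[[-51-2+ (y-8)/6*1,y,0]]))
E
```

```text
tab [[-3.7 17.3]
 [ 5.7 17.3]]
thin [[-2.3 30.6]
 [ 9.8 30.4]]
-60 [[ 0.52760941 -0.15651215  0.        ]]
-52 [[ 0.52809694 -0.14841646  0.        ]]
-45 [[ 0.52852353 -0.14133274  0.        ]]
```

```bash
python3 -m pendant '[{"grip":1,"dx":0.006,"dy":-0.03,"dz":0,"twist":0.02},{"grip":1,"dx":0.013,"dy":-0.07,"dz":0,"twist":0.04},{"grip":1,"dx":0.02,"dy":-0.12,"dz":0,"twist":0.06},{"grip":1,"dx":0.03,"dy":-0.17,"dz":0,"twist":0.08},{"grip":1,"dx":0.038,"dy":-0.22,"dz":0,"twist":0.1},{"grip":1,"dx":0.047,"dy":-0.27,"dz":0,"twist":0.12},{"grip":1,"dx":0.056,"dy":-0.32,"dz":0,"twist":0.14},{"grip":1,"dx":0.064,"dy":-0.37,"dz":0,"twist":0.16},{"grip":1,"dx":0.071,"dy":-0.41,"dz":0,"twist":0.17},{"grip":1,"dx":0.075,"dy":-0.44,"dz":0,"twist":0.18},{"grip":1,"dx":0.0775,"dy":-0.4575,"dz":0,"twist":0.18},{"grip":1,"dx":0.0775,"dy":-0.4575,"dz":0,"twist":0.18},{"grip":1,"dx":0.0775,"dy":-0.4575,"dz":0,"twist":0.18},{"grip":1,"dx":0.0775,"dy":-0.4575,"dz":0,"twist":0.18}]'
python3 - <<'E'
from rig import manip
from h import *
import cv2,pickle
c=manip.capture("wrist");cv2.imwrite("pics/w4.png",c["pixels"]);s=manip.read_state();pickle.dump((cam(c),s),open("w4.pkl","wb"))
q=s["orientation"];print(s["t"],s["tcp_pos"],2*np.arctan2(q[1],q[0]),s["wrist_force"],s["finger_gap"])
i=c["pixels"];p=proj(cam(c),place([.5853,-.0901,.105],[[72,95,12],[72,-95,12],[-95,-95,12],[-95,95,12]]));print(p)
cv2.imwrite("pics/w4c.png",cv2.resize(i[20:420,60:593],(800,600),interpolation=cv2.INTER_CUBIC))
E
```

```text
t: 5.75
tcp_pos: [0.5314, -0.1542, 0.1198]
orientation: [0.668, 0.744, -0.0, -0.001]
wrist_force: [-0.5, -0.1, -1.0]
finger_gap: 0.01
grip_force: 30.0
5.8 [ 0.53161828 -0.15415032  0.12016402] 1.678050297707491 [-0.18795936  0.00697305 -0.60583999] 0.009906044799402717
[[534.62664722   6.76428792]
 [494.5665267  289.82049614]
 [274.57507788 288.99904125]
 [265.51389749   5.79598387]]
```

View pics/w4c.png

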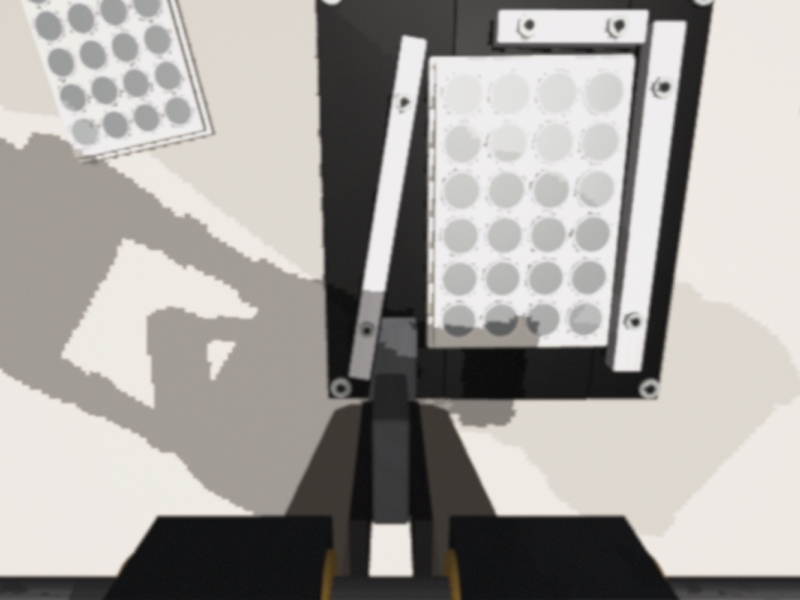

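The view shows the holder near corners at crop (330,398) and (658,398), the slant-rail face edge from (427,40) to (371,380), and the back-rail face edge from (655,20) to (613,370). The plate's near-left corner is at (428,346), and the spacer's thin end, at (399,320), is still above the wide end. Next I fit the holder and plate poses.

```bash
cat >g.py <<'E'
from h import *
import pickle
w,s=pickle.load(open("w4.pkl","rb"))
B=lambda p,z:back(w,np.array(p)/1.501+[60,20],z)[:,:2]
obs=[("x",-95,.012,[[330,395],[320,120]]),("x",72,.012,[[658,395],[712,0]]),("y",-95,.012,[[335,398],[500,398],[655,398]]),
 ("s",-60.08,.024,[[427,42],[400,208],[371,378]]),("x",42.75,.024,[[655,22],[635,190],[613,368]]),("y",67,.024,[[500,42],[640,42]])]
def loc(q,P):
    d=P-q[:2];c,si=np.cos(q[2]),np.sin(q[2]);return 1000*np.c_[d@[c,si],d@[-si,c]]
def res(q):
    r=[]
    for k,v,z,p in obs:
        l=loc(q,B(p,z)); r.append({"x":l[:,0]-v,"y":l[:,1]-v,"s":l[:,0]-l[:,1]/6-v}[k])
    return r
q=least_squares(lambda q:np.concatenate(res(q)),[.585,-.09,.105],x_scale=[.01,.01,.1]).x
if __name__=="__main__":
    print(q);[print(o[:2],np.round(r,1)) for o,r in zip(obs,res(q))]
    tcp=s["tcp_pos"];print("tcp in holder",loc(q,tcp[None,:2]))
    # spacer thin end/tab top in holder
    print("thin end",loc(q,B([[384,318],[417,318]],.0992)),"tab",loc(q,B([[373,430],[411,430]],.149)))
    print("plate skirt left",loc(q,B([[427,340],[430,62]],.019)),"top right far",loc(q,B([[635,58],[607,345]],.0264)))
E
python3 g.py
```

```text
[ 0.58775031 -0.0867514   0.10945869]
('x', -95) [0.9 0.5]
('x', 72) [-1.  -1.4]
('y', -95) [0.5 0.5 0.4]
('s', -60.08) [0.4 0.7 0.4]
('x', 42.75) [ 0.3  0.  -0.7]
('y', 67) [-0.6 -0.6]
tcp in holder [[-63.15877269 -60.86367866]]
thin end [[-65.65303069 -29.53109731]
 [-54.69621722 -29.53794134]] tab [[-68.01932004 -46.36597151]
 [-58.14167367 -46.3694949 ]]
plate skirt left [[-46.17386395 -61.78376984]
 [-46.97631688  59.73718281]] top right far [[ 35.69376239  60.07974282]
 [ 37.07719145 -61.99315281]]
```

```bash
python3 -m pendant '[{"grip":1,"dx":0.004,"dy":0.0005,"dz":0,"twist":0},{"grip":1,"dx":0.004,"dy":0.0005,"dz":-0.02,"twist":0},{"grip":1,"dx":0.004,"dy":0.0005,"dz":-0.04,"twist":0},{"grip":1,"dx":0.004,"dy":0.0005,"dz":-0.06,"twist":0},{"grip":1,"dx":0.004,"dy":0.0005,"dz":-0.075,"twist":0},{"grip":1,"dx":0.004,"dy":0.0005,"dz":-0.085,"twist":0},{"grip":1,"dx":0.004,"dy":0.0005,"dz":-0.09,"twist":0},{"grip":1,"dx":0.004,"dy":0.0005,"dz":-0.095,"twist":0},{"grip":1,"dx":0.004,"dy":0.0005,"dz":-0.1,"twist":0},{"grip":1,"dx":0.004,"dy":0.0005,"dz":-0.105,"twist":0},{"grip":1,"dx":0.004,"dy":0.0005,"dz":-0.105,"twist":0},{"grip":1,"dx":0.004,"dy":0.0005,"dz":-0.105,"twist":0}]'
python3 -m pendant '[{"grip":1,"dx":0,"dy":0,"dz":-0.001,"twist":0},{"grip":1,"dx":0,"dy":0,"dz":-0.002,"twist":0},{"grip":1,"dx":0,"dy":0,"dz":-0.003,"twist":0},{"grip":1,"dx":0,"dy":0,"dz":-0.004,"twist":0},{"grip":1,"dx":0,"dy":0,"dz":-0.004,"twist":0},{"grip":1,"dx":0,"dy":0,"dz":-0.004,"twist":0}]'
```

```text
t: 6.8
tcp_pos: [0.5355, -0.1556, 0.0371]
orientation: [0.669, 0.744, 0.0, 0.0]
wrist_force: [-0.2, -0.1, -1.1]
finger_gap: 0.01
grip_force: 30.0
t: 7.3
tcp_pos: [0.5353, -0.1555, 0.0338]
orientation: [0.669, 0.744, -0.0, -0.0]
wrist_force: [-0.3, 0.8, -2.1]
finger_gap: 0.0097
grip_force: 30.0
```

```bash
python3 -m pendant '[{"grip":1,"dx":0,"dy":0,"dz":-0.0006,"twist":0},{"grip":1,"dx":0,"dy":0,"dz":-0.0012,"twist":0},{"grip":1,"dx":0,"dy":0,"dz":-0.0015,"twist":0},{"grip":1,"dx":0,"dy":0,"dz":-0.0015,"twist":0},{"grip":1,"dx":0,"dy":0,"dz":-0.0015,"twist":0}]'
python3 - <<'E'
from rig import manip
import numpy as np
s=manip.read_state();print(s["t"],s["tcp_pos"],s["wrist_force"],s["wrist_torque"])
E
```

```text
t: 7.72
tcp_pos: [0.5355, -0.1556, 0.033]
orientation: [0.669, 0.744, 0.0, 0.0]
wrist_force: [-1.4, 1.6, 3.6]
finger_gap: 0.0099
grip_force: 30.0
7.7167 [ 0.53548741 -0.15563045  0.03295225] [-1.36287958  1.5714079   3.60528354] [ 0.07741043  0.1945901  -0.05100948]
```

Standing on the floor. Now ease it against the slanted rail.

```bash
python3 -m pendant '[{"grip":1,"dx":-0.001,"dy":-0.0001,"dz":0,"twist":0},{"grip":1,"dx":-0.002,"dy":-0.0002,"dz":0,"twist":0},{"grip":1,"dx":-0.002,"dy":-0.0002,"dz":0,"twist":0},{"grip":1,"dx":-0.002,"dy":-0.0002,"dz":0,"twist":0}]'
python3 -m pendant '[{"grip":1,"dx":-0.0006,"dy":-0.0001,"dz":0,"twist":0},{"grip":1,"dx":-0.0012,"dy":-0.0001,"dz":0,"twist":0},{"grip":1,"dx":-0.0012,"dy":-0.0001,"dz":0,"twist":0}]'
```

```text
t: 8.05
tcp_pos: [0.5344, -0.156, 0.033]
orientation: [0.669, 0.744, 0.0, 0.001]
wrist_force: [1.0, 0.1, 2.5]
finger_gap: 0.0098
grip_force: 30.0
t: 8.3
tcp_pos: [0.5332, -0.1561, 0.0329]
orientation: [0.669, 0.744, 0.0, 0.001]
wrist_force: [1.4, 0.4, 5.0]
finger_gap: 0.0096
grip_force: 30.0
```

```bash
python3 -m pendant '[{"grip":1,"dx":-0.0006,"dy":-0.0001,"dz":0,"twist":0},{"grip":1,"dx":-0.0012,"dy":-0.0001,"dz":0,"twist":0},{"grip":1,"dx":-0.0012,"dy":-0.0001,"dz":0,"twist":0}]'
python3 - <<'E'
from rig import manip
s=manip.read_state();print(s["tcp_pos"],s["wrist_force"],s["wrist_torque"],s["orientation"])
E
```

```text
t: 8.55
tcp_pos: [0.5323, -0.1561, 0.033]
orientation: [0.669, 0.744, 0.0, 0.001]
wrist_force: [3.0, -0.2, 3.6]
finger_gap: 0.01
grip_force: 30.0
[ 0.53226363 -0.15613034  0.0329606 ] [ 2.97195246 -0.24651076  3.62604716] [-0.04675241 -0.60045253 -0.04110185] [6.68688356e-01 7.43542560e-01 1.65327676e-04 5.63746103e-04]
```

```bash
python3 -m pendant '[{"grip":1,"dx":-0.0006,"dy":-0.0001,"dz":0,"twist":0},{"grip":1,"dx":-0.0012,"dy":-0.0001,"dz":0,"twist":0},{"grip":1,"dx":-0.0012,"dy":-0.0001,"dz":0,"twist":0}]'
python3 - <<'E'
from rig import manip
s=manip.read_state();print(s["tcp_pos"],s["wrist_force"],s["wrist_torque"],s["orientation"])
E
```

```text
t: 8.8
tcp_pos: [0.5322, -0.1562, 0.033]
orientation: [0.669, 0.743, 0.001, 0.001]
wrist_force: [6.4, 0.6, 1.5]
finger_gap: 0.0099
grip_force: 30.0
[ 0.53221226 -0.15615001  0.03299456] [6.36702765 0.62466089 1.4827236 ] [ 0.04086496 -1.43469707  0.0290852 ] [0.66881401 0.74342787 0.00089704 0.001418  ]
```

Rail contact (fx 6 N). Slide along the rail, direction ≈ (0.058, 0.998) in world.

```bash
python3 -m pendant '[{"grip":1,"dx":0.0002,"dy":0.004,"dz":0,"twist":0},{"grip":1,"dx":0.0005,"dy":0.008,"dz":0,"twist":0},{"grip":1,"dx":0.0007,"dy":0.012,"dz":0,"twist":0},{"grip":1,"dx":0.0009,"dy":0.016,"dz":0,"twist":0},{"grip":1,"dx":0.0012,"dy":0.02,"dz":0,"twist":0},{"grip":1,"dx":0.0014,"dy":0.024,"dz":0,"twist":0},{"grip":1,"dx":0.0014,"dy":0.024,"dz":0,"twist":0}]'
python3 -m pendant '[{"grip":1,"dx":0.0002,"dy":0.004,"dz":0,"twist":0},{"grip":1,"dx":0.0005,"dy":0.008,"dz":0,"twist":0},{"grip":1,"dx":0.0007,"dy":0.012,"dz":0,"twist":0},{"grip":1,"dx":0.0009,"dy":0.016,"dz":0,"twist":0},{"grip":1,"dx":0.0012,"dy":0.02,"dz":0,"twist":0},{"grip":1,"dx":0.0014,"dy":0.024,"dz":0,"twist":0},{"grip":1,"dx":0.0014,"dy":0.024,"dz":0,"twist":0}]'
python3 - <<'E'
from rig import manip
s=manip.read_state();print(s["tcp_pos"],s["wrist_force"],s["wrist_torque"],s["orientation"])
E
```

```text
t: 9.38
tcp_pos: [0.5333, -0.1378, 0.0331]
orientation: [0.669, 0.744, 0.0, 0.002]
wrist_force: [5.4, -2.9, 0.0]
finger_gap: 0.0099
grip_force: 30.0
t: 9.97
tcp_pos: [0.5345, -0.1186, 0.0331]
orientation: [0.669, 0.744, 0.0, 0.002]
wrist_force: [5.6, -1.5, 0.4]
finger_gap: 0.0099
grip_force: 30.0
[ 0.53450022 -0.11858587  0.03308179] [ 5.55452888 -1.54772358  0.44633603] [-0.61939309 -1.30886074 -0.04748725] [6.68552488e-01 7.43661909e-01 1.41469294e-04 2.12507188e-03]
```

```bash
python3 -m pendant '[{"grip":1,"dx":0.0002,"dy":0.003,"dz":-0.0004,"twist":0},{"grip":1,"dx":0.0004,"dy":0.006,"dz":-0.0006,"twist":0},{"grip":1,"dx":0.0006,"dy":0.009,"dz":-0.0006,"twist":0},{"grip":1,"dx":0.0008,"dy":0.012,"dz":-0.0006,"twist":0},{"grip":1,"dx":0.0009,"dy":0.015,"dz":-0.0006,"twist":0},{"grip":1,"dx":0.0011,"dy":0.018,"dz":-0.0006,"twist":0},{"grip":1,"dx":0.0011,"dy":0.018,"dz":-0.0006,"twist":0}]'
python3 -m pendant '[{"grip":1,"dx":0.0002,"dy":0.003,"dz":0,"twist":0},{"grip":1,"dx":0.0004,"dy":0.006,"dz":0,"twist":0},{"grip":1,"dx":0.0006,"dy":0.009,"dz":0,"twist":0},{"grip":1,"dx":0.0006,"dy":0.009,"dz":0,"twist":0},{"grip":1,"dx":0.0006,"dy":0.009,"dz":0,"twist":0}]'
python3 - <<'E'
from rig import manip
s=manip.read_state();print(s["tcp_pos"],s["wrist_force"],s["wrist_torque"],s["orientation"])
E
```

```text
t: 10.55
tcp_pos: [0.5354, -0.1048, 0.0331]
orientation: [0.668, 0.744, -0.0, 0.002]
wrist_force: [3.4, -3.8, 2.8]
finger_gap: 0.0097
grip_force: 30.0
t: 10.97
tcp_pos: [0.5358, -0.0977, 0.033]
orientation: [0.669, 0.744, -0.0, 0.002]
wrist_force: [3.6, -4.2, 3.7]
finger_gap: 0.0099
grip_force: 30.0
[ 0.53578094 -0.09770534  0.03304432] [ 3.5863654  -4.22687391  3.66457457] [-0.8548516  -0.84272856  0.01576266] [ 6.68553192e-01  7.43660976e-01 -2.57563790e-04  2.21731030e-03]
```

```bash
python3 -m pendant '[{"grip":1,"dx":0.0001,"dy":0.002,"dz":0,"twist":0},{"grip":1,"dx":0.0003,"dy":0.004,"dz":0,"twist":0},{"grip":1,"dx":0.0004,"dy":0.006,"dz":0,"twist":0},{"grip":1,"dx":0.0004,"dy":0.006,"dz":0,"twist":0}]'
python3 -m pendant '[{"grip":1,"dx":0.0001,"dy":0.002,"dz":0,"twist":0},{"grip":1,"dx":0.0002,"dy":0.004,"dz":0,"twist":0},{"grip":1,"dx":0.0002,"dy":0.004,"dz":0,"twist":0},{"grip":1,"dx":0.0002,"dy":0.004,"dz":0,"twist":0}]'
python3 -m pendant '[{"grip":1,"dx":0.0001,"dy":0.002,"dz":0,"twist":0},{"grip":1,"dx":0.0002,"dy":0.003,"dz":0,"twist":0},{"grip":1,"dx":0.0002,"dy":0.003,"dz":0,"twist":0},{"grip":1,"dx":0.0002,"dy":0.003,"dz":0,"twist":0}]'
```

```text
t: 11.3
tcp_pos: [0.536, -0.093, 0.033]
orientation: [0.669, 0.744, -0.0, 0.002]
wrist_force: [4.1, -4.8, 3.9]
finger_gap: 0.0101
grip_force: 30.0
t: 11.63
tcp_pos: [0.5362, -0.0899, 0.033]
orientation: [0.669, 0.744, -0.0, 0.002]
wrist_force: [4.7, -3.4, 3.0]
finger_gap: 0.0099
grip_force: 30.0
t: 11.97
tcp_pos: [0.5364, -0.0875, 0.0331]
orientation: [0.669, 0.744, -0.0, 0.002]
wrist_force: [4.0, -5.4, 3.1]
finger_gap: 0.0102
grip_force: 30.0
```

```bash
for i in 1 ; do python3 -m pendant '[{"grip":1,"dx":0.0001,"dy":0.0015,"dz":0,"twist":0},{"grip":1,"dx":0.0002,"dy":0.003,"dz":0,"twist":0},{"grip":1,"dx":0.0002,"dy":0.003,"dz":0,"twist":0},{"grip":1,"dx":0.0002,"dy":0.003,"dz":0,"twist":0}]'; done
python3 -m pendant '[{"grip":1,"dx":0.0001,"dy":0.0015,"dz":0,"twist":0},{"grip":1,"dx":0.0002,"dy":0.003,"dz":0,"twist":0},{"grip":1,"dx":0.0002,"dy":0.003,"dz":0,"twist":0},{"grip":1,"dx":0.0002,"dy":0.003,"dz":0,"twist":0}]'
python3 - <<'E'
from rig import manip
from h import *
import cv2,pickle
c=manip.capture("wrist");cv2.imwrite("pics/w5.png",c["pixels"]);s=manip.read_state();pickle.dump((cam(c),s),open("w5.pkl","wb"))
print(s["tcp_pos"],s["wrist_force"])
cv2.imwrite("pics/w5c.png",cv2.resize(c["pixels"][60:460,60:593],(800,600),interpolation=cv2.INTER_CUBIC))
E
```

```text
t: 12.3
tcp_pos: [0.5365, -0.0858, 0.0331]
orientation: [0.668, 0.744, -0.001, 0.003]
wrist_force: [3.3, -7.5, 3.1]
finger_gap: 0.0098
grip_force: 30.0
t: 12.63
tcp_pos: [0.5366, -0.0853, 0.0332]
orientation: [0.668, 0.744, -0.002, 0.004]
wrist_force: [1.7, -13.8, 3.2]
finger_gap: 0.01
grip_force: 30.0
[ 0.53655379 -0.08536976  0.03324582] [  1.66429426 -13.39623412   2.96095173]
```

View pics/w5c.png

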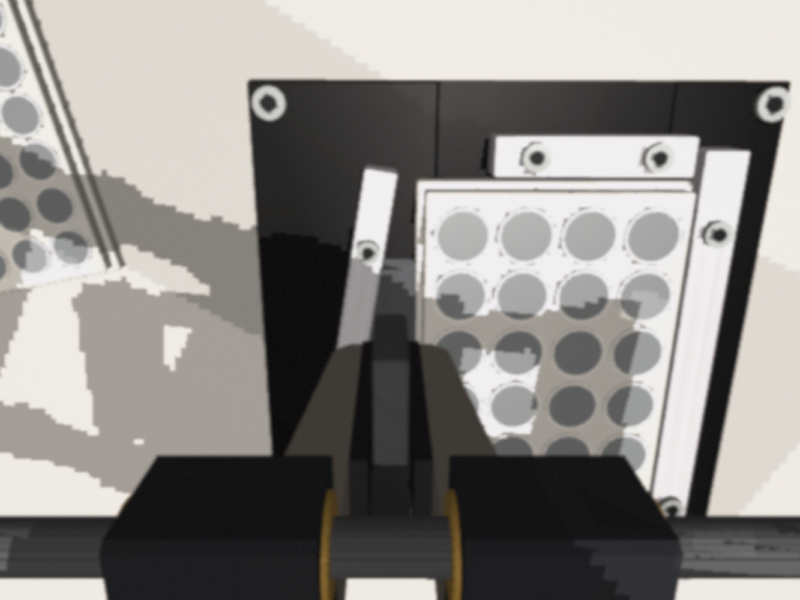

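It stiffened to 13 N. The view shows the plate's right edge next to the back rail, from about (697,190) to (655,485), and the spacer's thin end between the rail and the plate at (400,265). My picture budget is used up, so I'll check flushness from intensity profiles across that edge.

```bash
python3 - <<'E'
import cv2,numpy as np
def run(f,rows,p0,p1,off):
    g=cv2.cvtColor(cv2.imread(f),cv2.COLOR_BGR2GRAY)
    for r in rows:
        cx=p0[0]+(r-p0[1])*(p1[0]-p0[0])/(p1[1]-p0[1])
        x=int(cx/1.501+60);y=int(r/1.501+off);print(f,r,x,g[y-1:y+2,x-12:x+10].mean(0).astype(int))
run("pics/w4.png",[90,200,280,330],(655,20),(613,370),20)
run("pics/w5.png",[200,260,300,340,400,440,470],(699,190),(655,485),60)
E
```

```text
pics/w4.png 90 490 [237 228 187 116  56  52  71  82  86  88  92 120 173 213 216 192 156 143
 171 185 168 134]
pics/w4.png 200 481 [238 238 237 227 186 117  78  82  86  86  88 102 145 202 231 237 238 238
 238 238 238 238]
pics/w4.png 280 475 [207 225 232 234 223 178 114  79  76  78  80 103 154 208 232 238 238 238
 238 238 238 238]
pics/w4.png 330 471 [227 232 234 236 233 214 163 108  85  84  87 110 161 212 233 237 234 223
 207 207 214 217]
pics/w5.png 200 524 [240 240 239 239 239 239 240 239 239 233 208 157 131 166 214 233 238 239
 239 239 240 239]
pics/w5.png 260 518 [239 239 239 239 239 239 239 239 237 226 188 132 118 160 207 231 238 239
 239 237 236 236]
pics/w5.png 300 514 [170 168 173 193 220 233 237 238 237 226 186 133 126 170 215 233 238 239
 238 236 235 234]
pics/w5.png 340 510 [204 225 235 238 239 239 239 238 235 218 169 124 134 183 222 236 239 238
 236 235 234 233]
pics/w5.png 400 504 [158 165 189 220 233 237 238 238 232 209 158 124 154 202 228 237 238 237
 236 234 234 233]
pics/w5.png 440 500 [229 233 237 238 239 239 239 237 229 195 142 126 169 215 233 238 238 237
 236 235 234 235]
pics/w5.png 470 497 [215 229 233 236 238 238 238 237 227 190 136 131 177 220 234 238 238 237
 236 235 236 235]
```

```bash
python3 -m pendant '[{"grip":1,"dx":0,"dy":0,"dz":0,"twist":0},{"grip":1,"dx":0,"dy":0,"dz":0,"twist":0},{"grip":1,"dx":0,"dy":0,"dz":0,"twist":0},{"grip":1,"dx":0,"dy":0,"dz":0,"twist":0},{"grip":1,"dx":0,"dy":0,"dz":0,"twist":0},{"grip":1,"dx":0,"dy":0,"dz":0,"twist":0}]'
python3 - <<'E'
from rig import manip
from g import loc,q,np
s=manip.read_state();print(s["tcp_pos"],s["wrist_force"],s["wrist_torque"],s["orientation"],loc(q,s["tcp_pos"][None,:2]))
E
```

```text
t: 13.18
tcp_pos: [0.5365, -0.0854, 0.0332]
orientation: [0.668, 0.744, -0.002, 0.004]
wrist_force: [1.9, -13.8, 2.6]
finger_gap: 0.0099
grip_force: 30.0
[ 0.53654775 -0.08536463  0.03322341] [  1.87645839 -13.80161533   2.5790408 ] [-2.68943514 -0.29706337 -0.04392175] [ 0.66834362  0.74384038 -0.00223705  0.00364513] [[-50.74464302   6.9718501 ]]
```

Steady at about 14 N of push, and the tight position matches the prediction (x about -51, y about 8). Handing in.

```bash
python3 -c "
from rig import manip
print(manip.close_job())"
```

```text
the job is handed in; nothing more can be done
None
```

I handed the job in at about 13 s: the tapered spacer is wedged tight between the slanted rail and the plate, the plate appears flush along the back rail in the camera check, and the arm is still gripping the spacer and pushing with about 14 N; the hand-in returned no verdict.

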